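# Cover the staining dishes with their own lids

### The job

The staining session is over: cover the four open white staining dishes (rectangular trough, square jar, large round dish, small round jar), each with its own lid from the bench, so that the slides keep free of dust. Set every lid down gently, not dropped, centred and squarely until it sits flat on the rim. Leave the dishes standing where they are, and do not disturb the screw-capped glass jar and the dropper bottle.

Things in the scene. Friction and masses are not known exactly. Their poses are not given: they have to be found in the camera images.
- trough_lid_grip (a point): White lid of the rectangular trough, loose on the bench, 38 mm high: rectangular 112 x 72 mm plate 5 mm thick; under it a step 84 x 44 mm, 7 mm deep, fits inside the rim with 6 mm play all round; on top in the middle a bar handle 44 mm long, 12 mm thick, 26 mm high. About 60-130 g. Point: middle of the handle, 13 mm above the plate (seated: 18 mm above the rim); z up. x: along the lid's long side and the handle.
- square_lid_grip (a point): White lid of the square jar, loose on the bench, 38 mm high: square 76 x 76 mm plate 5 mm thick; under it a step 48 x 48 mm, 7 mm deep, fits inside the rim with 6 mm play all round; on top in the middle a bar handle 34 mm long, 12 mm thick, 26 mm high. About 60-130 g. Point: middle of the handle, 13 mm above the plate (seated: 18 mm above the rim); z up. x: along the handle, parallel to two sides.
- big_lid_grip (a point): White lid of the large round dish, loose on the bench, 38 mm high: round, 96 mm diameter plate 5 mm thick; under it a step 68 mm in diameter, 7 mm deep, fits inside the rim with 6 mm play all round; on top in the middle a round knob 20 mm in diameter, 26 mm high. About 60-130 g. Point: middle of the handle, 13 mm above the plate (seated: 18 mm above the rim); z up.
- small_lid_grip (a point): White lid of the small round jar, loose on the bench, 38 mm high: round, 68 mm diameter plate 5 mm thick; under it a step 40 mm in diameter, 7 mm deep, fits inside the rim with 6 mm play all round; on top in the middle a round knob 20 mm in diameter, 26 mm high. About 60-130 g. Point: middle of the handle, 13 mm above the plate (seated: 18 mm above the rim); z up.
- trough_rim (a point): rectangular staining trough, 104 x 64 mm outside and 54 mm high, white plastic, open at the top, walls 4 mm thick, standing loose on the bench (about 0.5 kg), a wire rack of glass slides inside, below the rim. The point is the centre of its mouth at rim height; z up. x is along the long side.
- squarejar_rim (a point): square staining jar, 68 x 68 mm outside and 60 mm high, white plastic, open at the top, walls 4 mm thick, standing loose on the bench (about 0.5 kg), a small ceramic coverslip rack inside, below the rim. The point is the centre of its mouth at rim height; z up. x and y are along the sides.
- bigdish_rim (a point): large round staining dish, 88 mm outside diameter and 48 mm high, white plastic, open at the top, walls 4 mm thick, standing loose on the bench (about 0.5 kg), a low wire basket inside, below the rim. The point is the centre of its mouth at rim height; z up.
- smalljar_rim (a point): small round staining jar, 60 mm outside diameter and 60 mm high, white plastic, open at the top, walls 4 mm thick, standing loose on the bench (about 0.5 kg), a wire basket inside, below the rim. The point is the centre of its mouth at rim height; z up.
- coplin: greenish glass jar, already closed with a ribbed grey screw cap (no handle), 58 mm diameter at the foot, 80 mm high, loose: stays where it is. Origin at the centre of its underside, z up.
- dropper: amber glass dropper bottle of immersion oil with black cap and rubber bulb, 32 mm diameter, 84 mm high, loose: stays where it is. Origin at the centre of its underside, z up. (Also near by: a flat closed pale glass Petri dish without a handle, 58 mm diameter, 15 mm high.)
Mind the look-alikes: they are no part of the job. Leave any brown look-alike of the part that bears trough_lid_grip alone. Leave any brown look-alike of the part that bears square_lid_grip alone.

How it is judged (in metres and radians):
At the end, for the whole second after the job is handed in: Each lid is on its own dish: centred within 10 mm, plate on the rim (handle point 14-22 mm above it), level within 0.06 rad, rectangular and square lids within 0.25 rad of their dish's sides, released and at rest; every dish upright and within 35 mm of where it stood (horizontal distance between trough_lid_grip and trough_rim below 0.01 m and z of trough_lid_grip in the frame of trough_rim between 0.014 and 0.022 m and angle between each of trough_lid_grip, trough_rim, square_lid_grip, squarejar_rim, big_lid_grip, bigdish_rim, small_lid_grip, smalljar_rim's own z axis and vertical below 0.06 rad and distance of each of trough_rim, squarejar_rim, bigdish_rim, smalljar_rim from where it was at the start of the episode below 0.035 m and linear speed of each of trough_lid, square_lid, big_lid, small_lid below 0.02 m/s and angular speed of each of trough_lid, square_lid, big_lid, small_lid below 0.2 rad/s and angle between the x axis of trough_lid_grip and the x axis of trough_rim, either way round below 0.25 rad and horizontal distance between square_lid_grip and squarejar_rim below 0.01 m and z of square_lid_grip in the frame of squarejar_rim between 0.014 and 0.022 m and (angle between the x axis of square_lid_grip and the x axis of squarejar_rim, either way round below 0.25 rad or angle between the x axis of square_lid_grip and the y axis of squarejar_rim, either way round below 0.25 rad) and horizontal distance between big_lid_grip and bigdish_rim below 0.01 m and z of big_lid_grip in the frame of bigdish_rim between 0.014 and 0.022 m and horizontal distance between small_lid_grip and smalljar_rim below 0.01 m and z of small_lid_grip in the frame of smalljar_rim between 0.014 and 0.022 m); the robot touches nothing.
It fails at once if a lid was dropped (fell free from more than about 30 mm) ((linear speed of trough_lid above 0.75 m/s and contact force between trough_lid and the fingers below 0.05 N) or (linear speed of square_lid above 0.75 m/s and contact force between square_lid and the fingers below 0.05 N) or (linear speed of big_lid above 0.75 m/s and contact force between big_lid and the fingers below 0.05 N) or (linear speed of small_lid above 0.75 m/s and contact force between small_lid and the fingers below 0.05 N)).
It fails at once if a dish was pushed more than 35 mm or tipped (distance of any of trough_rim, squarejar_rim, bigdish_rim, smalljar_rim from where it was at the start of the episode above 0.035 m or angle between any of trough_rim, squarejar_rim, bigdish_rim, smalljar_rim's own z axis and vertical above 0.3 rad).
It fails at once if the screw-capped jar or the dropper bottle was pushed more than 25 mm or tipped (distance of any of coplin, dropper from where it was at the start of the episode above 0.025 m or angle between any of coplin, dropper's own z axis and vertical above 0.3 rad).
It also fails if it takes over 120 s, if anything falls off the work surface, if the arm or the gripper's body presses on something with over 40 N, if the wrist force passes 120 N, or if a joint passes its speed limit or range.

### The arm

A 6-joint arm with a two-finger parallel gripper is mounted at the origin on the work surface. World frame = base frame: x ahead of the robot, y to its left, z up, the work surface at z = 0. Lengths are in m, angles in degrees, forces in N, time in s.
With the tool pointing down it reaches from about 0.375 to 0.975 m from the base axis. Payload 3.8 kg.
Tool frame: the origin (TCP) lies midway between the tips of the shut fingers; the grasp point (between the pads) lies 19 mm behind it (arm.grip_point_offset is the distance from the TCP to the grasp point, in m); z points along the fingers, y is the direction in which the jaws open and shut (so a half turn about z gives the same grasp; the last joint's range is limited). The gripper opens to 88 mm and grips with 3 to 60 N. Pads are 18 mm wide; open, the fingers measure 123 mm over their backs; the gripper's body (75 mm by 187 mm) begins 45 mm behind the grasp point.
Start: joints at [-71.098, 15.12, 91.902, -0, 72.978, -2.114], TCP at [0.242, -0.63, 0.239] pointing down, gripper open.
Joint ranges: [-150.88, 150.88], [-54.13, 125.18], [17.81, 147.31], [-75.09, 255.09], [0, 152.58], [-146.25, 146.25]. Speed limits (degrees/s): [147.25, 147.25, 180, 180, 180, 180].

### API

Orientations are given as [roll, pitch, yaw] about the fixed x, y, z axes, in that order (R = Rz(yaw) Ry(pitch) Rx(roll)).
In Python, from station import arm, jaws, viewer gives the robot as it stands. The module is installed in compiled form; this text tells all that it offers. Calls block until the motion is done:
- arm.move_to(position, orientation): joint-space move of the TCP to a pose.
- arm.servo_line(position, vel=0.15, orientation=None, max_force=None): straight line of the TCP; orientation=None keeps the orientation; vel is the mean speed in m/s. With max_force (N) it stops when the force on the tool has changed by that much, and returns True; else False.
- arm.goto_joints(angles): joint-space move.
- jaws.gripper_open() and jaws.close(grip_force=None): open the fingers fully, or close them until they stop; grip_force is the grip in N (None keeps the last).
- arm.dwell(seconds).
- arm.solve_ik(position, orientation): joint angles nearest the present ones, or None.
- arm.read_state(): the state.
- viewer.capture(name): name is "scene" or "top" or "wrist"; returns a dict with "frame" (420x560x3 uint8, blue, green, red), "camera_matrix" (3x3 intrinsics, pixels), "R" (3x3) and "t" (3): a world point X has camera coordinates R X + t; the wrist camera has in their place "T_tool_cam" (4x4, takes a point from camera to tool coordinates, whose origin is the TCP and whose axes are the flange's). Camera axes: x right, y down, z forward; pixel columns grow to the right and rows downward; lengths in m; the calibration is good to about 2 mm. A picture is of the moment at which its call begins: read the wrist's pose just before it. There is no depth.
A pose or a line that the arm cannot do raises arm.PlanningError and nothing moves.
- arm.job_done(): hands the job in, once; it reports no verdict.
The state is a dict: "t": time; "qpos": joint angles; "joint_velocities": joint speeds; "tau": joint torques, N m; "tcp_pos": TCP position; "orientation": TCP orientation; "contact_force": force on the tool from outside, world axes, zero at the start; "ft_torque": the same for the moment, N m; "grip_width": finger opening in m.
Only numpy, scipy, OpenCV 4.12 (cv2) and the standard library are available. Lean on these libraries where they do the work, as an engineer would, in place of code of your own. Each camera call takes 0.05 s, during which the arm holds its last target.

## Working session

There is one attempt and no reset: what is moved stays moved. The work goes in short steps, each a Python script; the robot and the scene stay as the last script left them, time stands still between calls to the robot, and variables do not carry over. Pictures are saved under pics/ and viewed, and the job is handed in when it is done.

```bash
mkdir -p pics
python3 - <<'E'
from station import arm,jaws,viewer
import cv2,numpy as np,pickle
for n in ["scene","top","wrist"]:
    c=viewer.capture(n); cv2.imwrite(f"pics/{n}0.png",c["frame"]); pickle.dump(c,open(f"{n}0.pkl","wb"))
    if n!="wrist": print(n,c["camera_matrix"].tolist(), (-c["R"].T@c["t"]).round(3), c["R"].round(3).tolist())
    else: print(c["T_tool_cam"].round(3).tolist())
s=arm.read_state();print(s["t"],s["tcp_pos"],s["orientation"],s["grip_width"])
E
```

```text
scene [[413.9451614961903, 0.0, 279.5301886993578], [0.0, 413.9451614961903, 203.87356734355384], [0.0, 0.0, 1.0]] [0.98  0.507 0.91 ] [[-0.722, 0.692, 0.012], [0.534, 0.567, -0.628], [-0.441, -0.447, -0.778]]
top [[379.22143561314243, 0.0, 278.380864961556], [0.0, 379.22143561314243, 214.3105274610445], [0.0, 0.0, 1.0]] [0.392 0.032 1.034] [[0.004, -1.0, -0.002], [-0.996, -0.004, -0.093], [0.093, 0.003, -0.996]]
[[-0.001, -0.962, -0.271, 0.068], [1.0, -0.001, -0.001, 0.002], [0.001, -0.271, 0.962, -0.146], [0.0, 0.0, 0.0, 1.0]]
0.15 [ 0.24189445 -0.62958676  0.23765627] [-1.79899378e+02 -3.63130343e-03  2.10153763e+01] 0.08787756725784539
```

View pics/scene0.png

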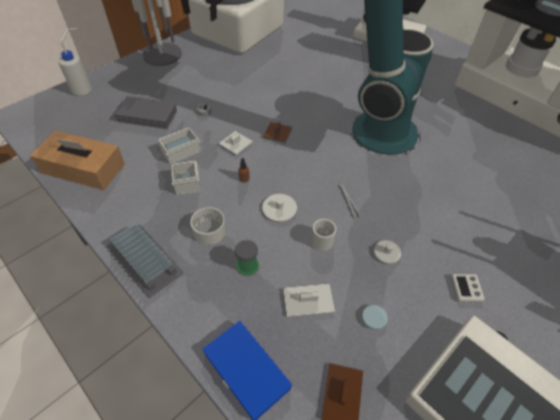

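View pics/top0.png

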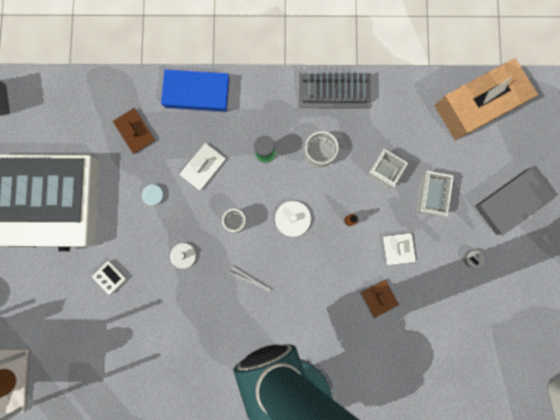

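View pics/wrist0.png

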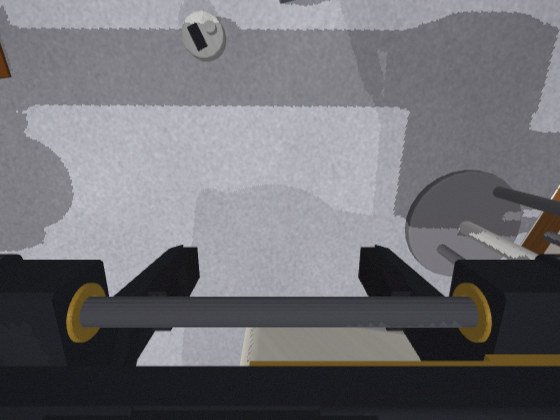

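The top view shows all the parts. The lids are trough (203,166), big (293,219), small (183,255) and square (399,249). The dishes are big (322,148), square (388,168), trough (437,193) and small (234,220). I'll zoom in and segment the white parts.

Run:
```python
import cv2,pickle,numpy as np
c=pickle.load(open("top0.pkl","rb"));f=c["frame"]
cv2.imwrite("pics/topz.png",cv2.resize(f[120:280,150:470],None,fx=2.5,fy=2.5,interpolation=cv2.INTER_CUBIC))
s=pickle.load(open("scene0.pkl","rb"))["frame"]
cv2.imwrite("pics/scz.png",cv2.resize(s[120:330,150:420],None,fx=2.8,fy=2.8,interpolation=cv2.INTER_CUBIC))
for p in [(185,180),(300,225),(410,258),(183,262),(310,160),(375,170),(424,205),(240,212),(330,250),(330,190),(150,240)]:
    print(p,f[p[1],p[0]])
```

```text
(185, 180) [172 171 169]
(300, 225) [231 239 238]
(410, 258) [227 238 236]
(183, 262) [219 226 225]
(310, 160) [161 172 170]
(375, 170) [150 159 156]
(424, 205) [190 203 202]
(240, 212) [198 210 210]
(330, 250) [162 162 159]
(330, 190) [165 163 159]
(150, 240) [164 163 161]
```

View pics/topz.png

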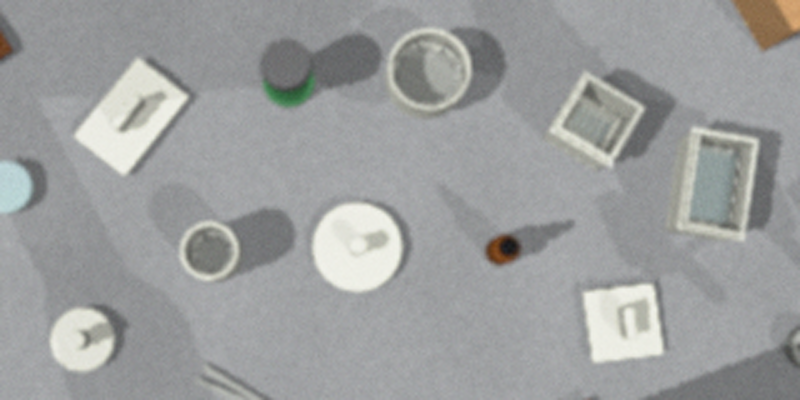

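View pics/scz.png

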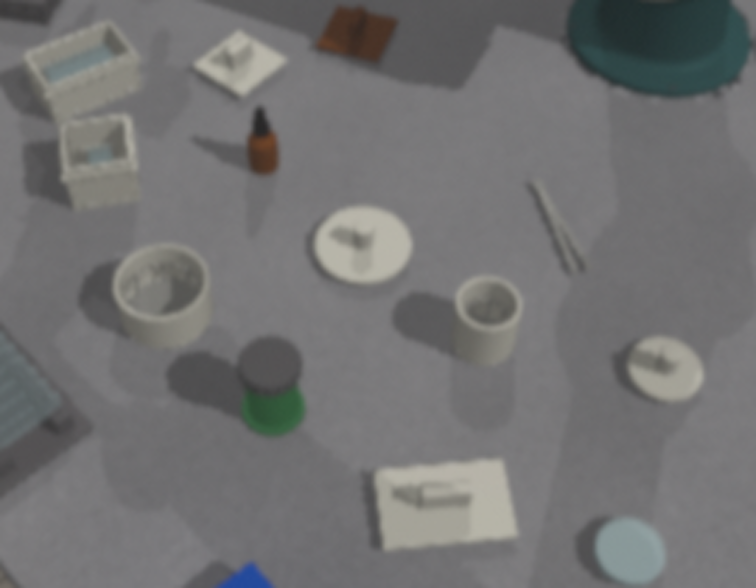

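```bash
cat > h.py <<'E'
import numpy as np,cv2
from scipy.spatial.transform import Rotation as Ro
def whitemask(f):
    f=cv2.GaussianBlur(f,(3,3),0).astype(int)
    B,G,R=f[...,0],f[...,1],f[...,2]
    m=((G-B>4)&(abs(R-G)<14)&(G>60)).astype(np.uint8)*255
    return cv2.morphologyEx(m,cv2.MORPH_OPEN,np.ones((3,3)))
def ray(K,R,t,uv,z):
    uv=np.atleast_2d(uv).astype(float)
    d=np.c_[(uv-[K[0,2],K[1,2]])/[K[0,0],K[1,1]],np.ones(len(uv))]@R  # rows R^T d
    o=-R.T@t
    return (o+d*((z-o[2])/d[:,2])[:,None])[:,:2]
E
python3 - <<'E'
import pickle,cv2,numpy as np
from h import *
c=pickle.load(open("top0.pkl","rb"));m=whitemask(c["frame"])
cv2.imwrite("pics/mask.png",m)
Z=dict(trough_lid=.012,big_lid=.012,small_lid=.012,square_lid=.012,big=.048,square=.060,trough=.054,small=.060)
P=dict(trough_lid=(203,166),big_lid=(293,219),small_lid=(183,255),square_lid=(399,249),big=(322,148),square=(388,168),trough=(437,193),small=(234,220))
cs,_=cv2.findContours(m,cv2.RETR_EXTERNAL,cv2.CHAIN_APPROX_NONE)
for n,p in P.items():
    for k in cs:
        if cv2.contourArea(k)>150 and cv2.pointPolygonTest(k,p,False)>=0:
            w=ray(c["camera_matrix"],c["R"],c["t"],k[:,0]+0.0,Z[n]).astype(np.float32)
            (x,y),s,a=cv2.minAreaRect(w*1000)
            print(n,cv2.contourArea(k),round(x),round(y),np.round(s),round(a,1))
w=pickle.load(open("wrist0.pkl","rb"));print(w["camera_matrix"],w["T_tool_cam"])
E
```

```text
trough_lid 1070.0 619 244 [ 76. 115.] 52.1
big_lid 989.5 476 -4 [95. 95.] 0.2
small_lid 499.0 376 291 [67. 67.] 1.4
square_lid 820.5 396 -289 [79. 80.] 7.3
big 932.0 660 -78 [90. 95.] 89.9
square 879.0 604 -249 [77. 88.] 58.3
trough 1284.0 541 -373 [ 84. 115.] 79.8
small 445.0 468 149 [62. 62.] 1.0
[[290.99417654   0.         278.54311231]
 [  0.         290.99417654 212.04034309]
 [  0.           0.           1.        ]] [[-8.82428804e-04 -9.62455232e-01 -2.71439033e-01  6.84423582e-02]
 [ 9.99999133e-01 -5.84033245e-04 -1.18008889e-03  1.82730841e-03]
 [ 9.77253310e-04 -2.71439839e-01  9.62454913e-01 -1.45616952e-01]
 [ 0.00000000e+00  0.00000000e+00  0.00000000e+00  1.00000000e+00]]
```

View pics/mask.png

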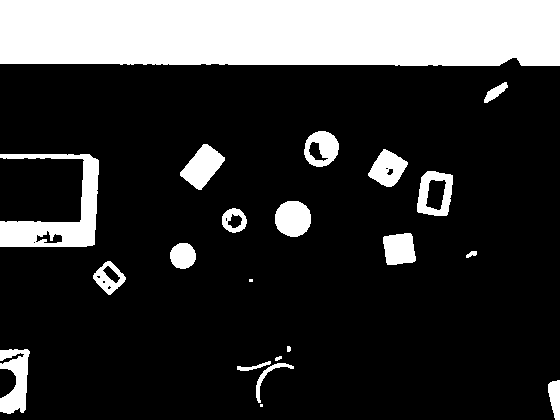

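Segmentation is clean and the lid sizes match. Next, a wrist-camera survey straight above each part to refine the positions.

```bash
cat > survey.py <<'E'
from station import arm,jaws,viewer
import pickle,cv2,numpy as np
from h import *
O=dict(small_lid=(376,291),trough_lid=(619,244),small=(468,149),big_lid=(476,-4),big=(660,-78),square=(604,-249),square_lid=(396,-289),trough=(541,-373))
out={};tiles=[]
for n in ["trough","square","square_lid","big","big_lid","small","small_lid","trough_lid"]:
    x,y=np.array(O[n])/1000
    yaw=np.degrees(np.arctan2(y,x))+90
    try:
        ok=False
        for dy in (0,180,90,-90,45,-45,30,-30,60,-60):
            a=np.radians(yaw+dy); tx=np.array([np.cos(a),np.sin(a)])
            p=[*(np.array([x,y])-0.068*tx),0.24]
            r=np.hypot(*p[:2])
            if r<.385 or r>.9 or arm.solve_ik(p,[180,0,yaw+dy]) is None: continue
            try: arm.move_to(p,[180,0,(yaw+dy+180)%360-180]); ok=True;break
            except arm.PlanningError as e: continue
        if not ok: print("fail",n);continue
    except Exception as e: print(n,repr(e));continue
    arm.dwell(0.3)
    s=arm.read_state();c=viewer.capture("wrist")
    out[n]=(s,c);tiles.append(cv2.putText(cv2.resize(c["frame"][:260],(400,186)),n,(5,20),0,.6,(0,0,255),1))
    print(n,dy,round(s["t"],1),s["tcp_pos"].round(3),np.round(s["orientation"],1),s["qpos"].round(0))
pickle.dump(out,open("survey.pkl","wb"))
while len(tiles)%2:tiles.append(tiles[0]*0)
h=len(tiles)//2
rows=[np.hstack(tiles[2*i:2*i+2]) for i in range(h)]
cv2.imwrite("pics/survA.png",np.vstack(rows[:3]));cv2.imwrite("pics/survB.png",np.vstack(rows[3:]))
E
python3 survey.py
```

```text
trough 0 1.7 [ 0.502 -0.43   0.24 ] [-180.     0.    55.3] [-43.  14.  94.  -0.  73.  -8.]
square 0 2.7 [ 0.577 -0.313  0.24 ] [-180.     0.    67.5] [-31.  13.  94.  -0.  73.  -8.]
square_lid 0 3.9 [ 0.357 -0.344  0.24 ] [-180.   -0.   54.] [-47.  -5. 113.   0.  71. -11.]
big 0 5.6 [ 0.652 -0.146  0.24 ] [180.    0.   83.2] [-15.  14.  93.  -0.  73.  -8.]
big_lid 0 6.8 [ 0.476 -0.072  0.24 ] [-180.    -0.    89.5] [-12.  -6. 115.  -0.  72. -11.]
small 0 7.8 [0.489 0.083 0.24 ] [-180.     0.   107.5] [  7.  -5. 113.  -0.  71. -11.]
small_lid 0 8.8 [0.418 0.236 0.24 ] [-180.     0.   127.6] [ 26.  -6. 115.  -0.  72. -11.]
trough_lid 0 10.1 [0.643 0.181 0.241] [180.    0.  111.6] [14. 14. 93.  0. 73. -8.]
```

View pics/survA.png

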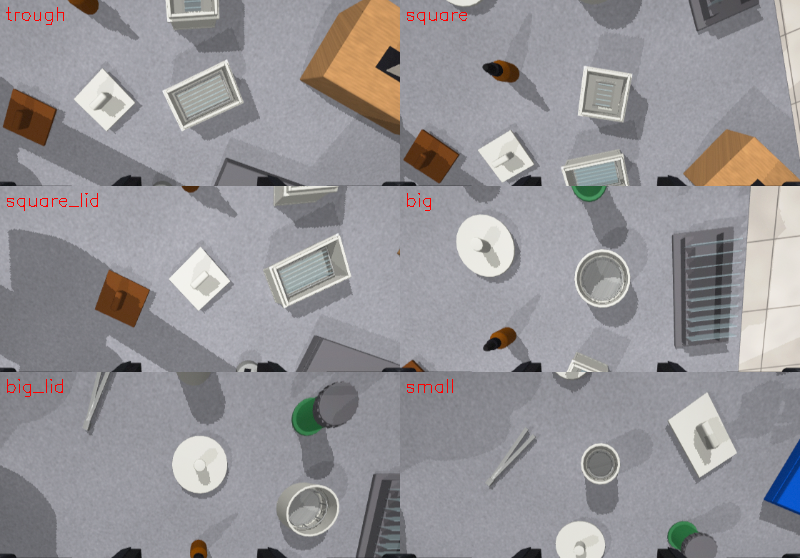

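View pics/survB.png

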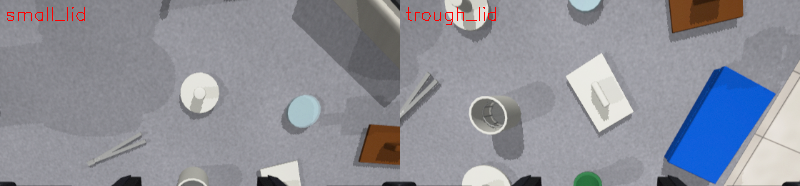

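The wrist views show every target near column 280, row 130. The square lid's handle runs lower-left to upper-right in its view. Now computing the refined poses.

```bash
cat >> h.py <<'E'
def cam_from_state(s,c):
    T=np.eye(4);T[:3,:3]=Ro.from_euler('xyz',s["orientation"],degrees=True).as_matrix();T[:3,3]=s["tcp_pos"]
    C=np.linalg.inv(T@c["T_tool_cam"]);return c["camera_matrix"],C[:3,:3],C[:3,3]
def proj(cam,X):
    K,R,t=cam;p=K@(R@np.asarray(X)+t);return p[:2]/p[2]
def locate(s,c,guess,z):
    cam=cam_from_state(s,c);m=whitemask(c["frame"])
    cs,_=cv2.findContours(m,cv2.RETR_EXTERNAL,cv2.CHAIN_APPROX_NONE)
    p=proj(cam,[*guess,z])
    k=max((k for k in cs if cv2.contourArea(k)>600),key=lambda k:cv2.pointPolygonTest(k,(float(p[0]),float(p[1])),True))
    k=cv2.convexHull(k)
    w=ray(*cam,k[:,0],z).astype(np.float32)
    return cam,k,w
Z=dict(trough_lid=.012,big_lid=.012,small_lid=.012,square_lid=.012,big=.048,square=.060,trough=.054,small=.060)
E
python3 - <<'E'
import pickle,cv2,numpy as np
from h import *
S=pickle.load(open("survey.pkl","rb"))
O=dict(small_lid=(376,291),trough_lid=(619,244),small=(468,149),big_lid=(476,-4),big=(660,-78),square=(604,-249),square_lid=(396,-289),trough=(541,-373))
tiles=[]
for n,(s,c) in S.items():
    cam,k,w=locate(s,c,np.array(O[n])/1000,Z[n])
    (x,y),sz,a=cv2.minAreaRect(w*1000)
    (cx,cy),r=cv2.minEnclosingCircle(w*1000)
    la=a if sz[0]>sz[1] else a+90
    print(n,"rect",round(x,1),round(y,1),np.round(sz,1),"long ax",round(la,1),"circ",round(cx,1),round(cy,1),round(2*r,1))
    f=c["frame"].copy();cv2.polylines(f,[k],True,(0,0,255),1)
    u=proj(cam,[x/1e3,y/1e3,Z[n]]).astype(int)
    for d,col in ((la,(255,0,0)),(la+90,(0,200,0))):
        e=proj(cam,[x/1e3+.05*np.cos(np.radians(d)),y/1e3+.05*np.sin(np.radians(d)),Z[n]]).astype(int)
        cv2.line(f,tuple(u),tuple(e),col,1)
    t=f[max(0,u[1]-75):,u[0]-100:u[0]+100][:150]
    tiles.append(cv2.resize(t,(200,150)))
cv2.imwrite("pics/loc.png",np.vstack([np.hstack(tiles[:4]),np.hstack(tiles[4:])]))
E
```

```text
trough rect 542.8 -382.5 [ 67.1 106. ] long ax 169.9 circ 543.9 -382.9 120.4
square rect 609.6 -256.0 [71.  70.7] long ax 58.6 circ 609.8 -256.6 97.0
square_lid rect 397.0 -290.8 [73.8 73.1] long ax 7.0 circ 397.0 -290.7 99.2
big rect 663.7 -80.1 [83.9 84.1] long ax 173.1 circ 664.2 -80.0 85.9
big_lid rect 476.8 -4.9 [92.7 91.9] long ax 89.5 circ 477.2 -5.1 94.3
small rect 468.6 149.6 [57.1 55.8] long ax 17.5 circ 468.3 149.3 58.2
small_lid rect 375.9 289.4 [64.5 64.3] long ax 37.6 circ 375.9 290.0 66.0
trough_lid rect 619.4 243.1 [ 70.2 110.1] long ax 142.2 circ 619.3 243.5 126.6
```

View pics/loc.png

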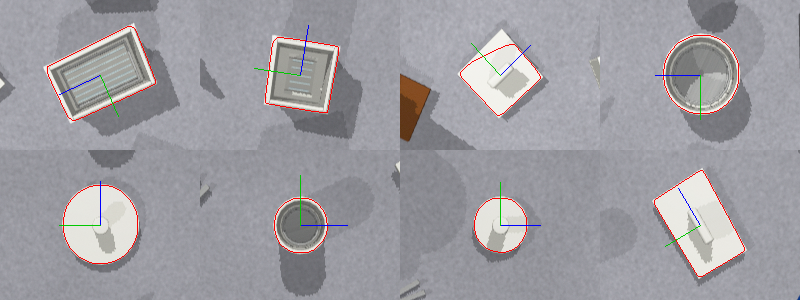

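Most outlines fit, but the square lid's mask drops its overexposed corner. I'll redo the masks including bright pixels.

```bash
sed -i 's/m=((G-B>4)&(abs(R-G)<14)&(G>60))/m=(((G-B>4)\&(abs(R-G)<14)\&(G>60))|(f.min(2)>215))/' h.py
python3 - <<'E'
import pickle,cv2,numpy as np
from h import *
S=pickle.load(open("survey.pkl","rb"))
O=dict(small_lid=(376,291),trough_lid=(619,244),small=(468,149),big_lid=(476,-4),big=(660,-78),square=(604,-249),square_lid=(396,-289),trough=(541,-373))
tiles=[]
for n in ["trough","square","square_lid","trough_lid"]:
    s,c=S[n]
    cam,k,w=locate(s,c,np.array(O[n])/1000,Z[n])
    (x,y),sz,a=cv2.minAreaRect(w*1000)
    la=a if sz[0]>sz[1] else a+90
    print(n,"rect",round(x,1),round(y,1),np.round(sz,1),"long ax",round(la,1))
    f=c["frame"].copy()
    u=proj(cam,[x/1e3,y/1e3,Z[n]]).astype(int)
    cr=lambda g:cv2.resize(g[max(0,u[1]-50):u[1]+50,u[0]-65:u[0]+65],(390,300),interpolation=cv2.INTER_NEAREST)
    b=ray(*cam,[[0,0]],0)
    box=cv2.boxPoints(((x,y),sz,a))/1000
    cv2.polylines(f,[np.array([proj(cam,[*q,Z[n]]) for q in box]).round().astype(int)],True,(0,0,255),1)
    e=proj(cam,[x/1e3+.05*np.cos(np.radians(la)),y/1e3+.05*np.sin(np.radians(la)),Z[n]]).astype(int)
    cv2.line(f,tuple(u),tuple(e),(255,0,0),1)
    tiles.append(cr(f))
cv2.imwrite("pics/loc2.png",np.vstack([np.hstack(tiles[:2]),np.hstack(tiles[2:])]))
E
```

```text
trough rect 542.5 -382.3 [ 67.4 106.5] long ax 169.7
square rect 609.5 -255.9 [71. 71.] long ax 58.7
square_lid rect 396.7 -290.5 [74.4 73.9] long ax 6.8
trough_lid rect 619.4 243.3 [ 70.4 110.2] long ax 142.4
```

View pics/loc2.png

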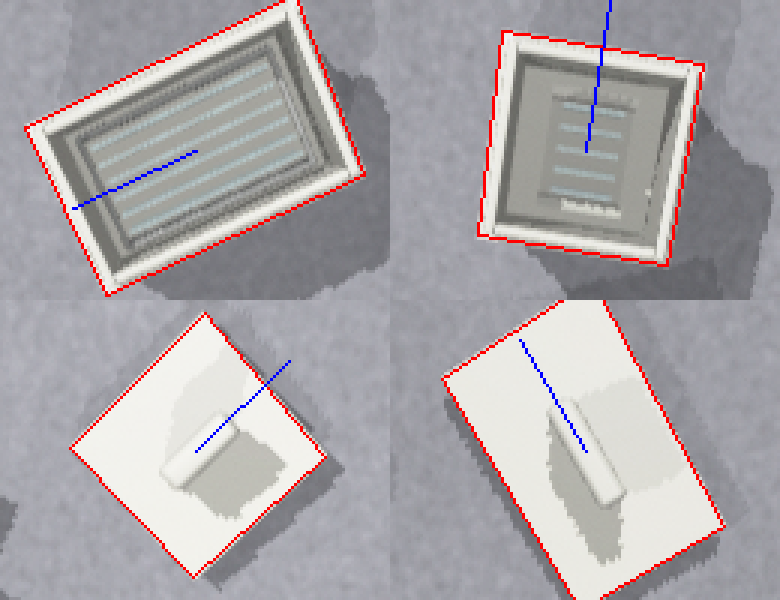

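Poses are good. Starting with the small lid.

```bash
cat > pp.py <<'E'
from station import arm,jaws,viewer
import numpy as np,cv2,sys
def norm(a): return (a+180)%360-180
def run(src,dst,rim,ysrc=None,ydst=None):
    src=np.array(src)/1000;dst=np.array(dst)/1000
    az=lambda p:np.degrees(np.arctan2(p[1],p[0]))
    ysrc=az(src)+90 if ysrc is None else ysrc
    ydst=az(dst)+90 if ydst is None else ydst
    # half-turn choice nearest wrist centre
    fix=lambda y,p: norm(az(p)+90+((y-az(p)-90+90)%180-90))
    ys,yd=fix(ysrc,src),fix(ydst,dst)
    st=lambda l:(lambda s:print(l,round(s["t"],1),s["tcp_pos"].round(4),"F",s["contact_force"].round(1),"w",round(s["grip_width"],4)))(arm.read_state())
    H=0.2
    cur=arm.read_state()["tcp_pos"]
    if cur[2]<H-.02: arm.servo_line([cur[0],cur[1],H])
    arm.move_to([*src,H],[180,0,ys])
    arm.servo_line([*src,0.06],vel=.15)
    print("hit",arm.servo_line([*src,0.0165],vel=.06,max_force=8)); st("down")
    jaws.close(15); arm.dwell(.2); st("closed")
    if arm.read_state()["grip_width"]<.009: print("MISSED"); return
    arm.servo_line([*src,0.05],vel=.05); arm.servo_line([*src,H],vel=.15); st("lifted")
    arm.move_to([*dst,H],[180,0,yd])
    zs=rim+.0095
    arm.servo_line([*dst,zs+.03],vel=.15); arm.dwell(.2); st("above")
    print("contact",arm.servo_line([*dst,zs-.003],vel=.02,max_force=4)); st("seated")
    z=arm.read_state()["tcp_pos"][2]
    if not -.004<z-zs<.004: print("BAD HEIGHT",z-zs); return
    jaws.gripper_open(); st("open")
    arm.servo_line([*dst,z+.05],vel=.1); arm.servo_line([*dst,H],vel=.2)
E
python3 -c "
from pp import *
run((375.9,289.8),(468.4,149.4),.060)
c=viewer.capture('wrist');cv2.imwrite('pics/w1.png',c['frame']);c=viewer.capture('top');cv2.imwrite('pics/t1.png',c['frame'])"
```

```text
hit False
down 13.2 [0.3761 0.2899 0.0166] F [ 0.2 -0.2  0. ] w 0.088
closed 14.5 [0.376  0.2899 0.0165] F [ 0.6  0.  -0.2] w 0.0197
lifted 16.4 [0.3752 0.2893 0.1988] F [ 0.5  0.9 -1.4] w 0.0196
above 18.2 [0.4694 0.1497 0.1008] F [-0.1  0.4 -0.9] w 0.0195
contact True
seated 19.5 [0.4683 0.1494 0.0695] F [-1.4 -0.3  4.8] w 0.0195
open 20.6 [0.4671 0.1491 0.0683] F [-0.1 -0.3  1.1] w 0.0881
```

View pics/t1.png

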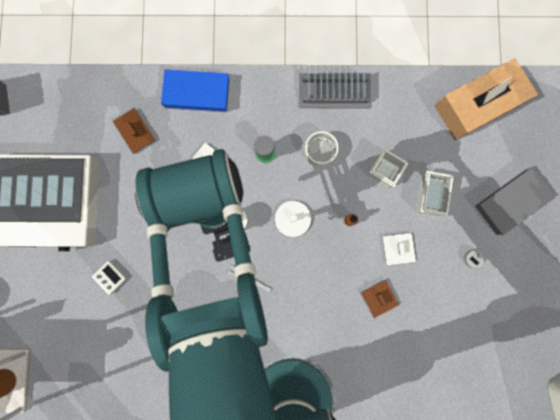

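View pics/w1.png

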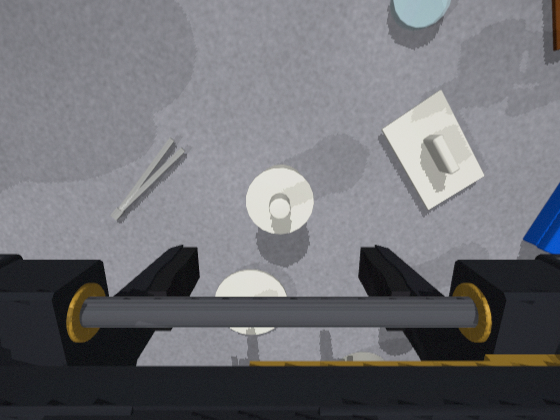

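The small lid sits flat on its jar (wrist image 280,202). Next the big lid, then the square lid.

```bash
python3 -c "
from pp import *
run((477,-5),(663.9,-80),.048)
c=viewer.capture('wrist');cv2.imwrite('pics/w2.png',c['frame'][:300])"
python3 -c "
from pp import *
run((396.7,-290.5),(609.5,-255.9),.060,6.8,58.7)
c=viewer.capture('wrist');cv2.imwrite('pics/w3.png',c['frame'][:300])"
python3 -c "
import cv2,numpy as np;cv2.imwrite('pics/w23.png',np.vstack([cv2.imread('pics/w2.png'),cv2.imread('pics/w3.png')]))"
```

```text
hit False
down 24.6 [ 0.4772 -0.005   0.0166] F [-0.4 -0.4  1.4] w 0.0883
closed 25.8 [ 0.477  -0.005   0.0165] F [ 0.4 -0.6 -0.3] w 0.0192
lifted 27.8 [ 0.4761 -0.005   0.1988] F [-0.4  0.7 -1.6] w 0.0194
above 29.7 [ 0.665  -0.0802  0.0891] F [ 1.3  0.1 -1.6] w 0.0194
contact True
seated 31.0 [ 0.6638 -0.08    0.0575] F [0.  0.5 5.1] w 0.0195
open 32.1 [ 0.6625 -0.0798  0.0559] F [ 0.2 -0.2  0.1] w 0.088
hit False
down 36.7 [ 0.3969 -0.2906  0.0166] F [ 0.  -0.  -0.1] w 0.0879
closed 38.0 [ 0.3966 -0.2904  0.0165] F [0.  1.3 0.9] w 0.0116
lifted 40.0 [ 0.396  -0.29    0.1988] F [-0.3  0.4 -1.6] w 0.0121
above 41.9 [ 0.6105 -0.2564  0.1012] F [-0.1 -0.1 -1.2] w 0.0119
contact True
seated 43.2 [ 0.6095 -0.2559  0.0695] F [1.3 1.  4.6] w 0.0118
open 44.4 [ 0.6082 -0.2553  0.0679] F [ 0.4 -0.1 -0.6] w 0.0882
```

View pics/w23.png

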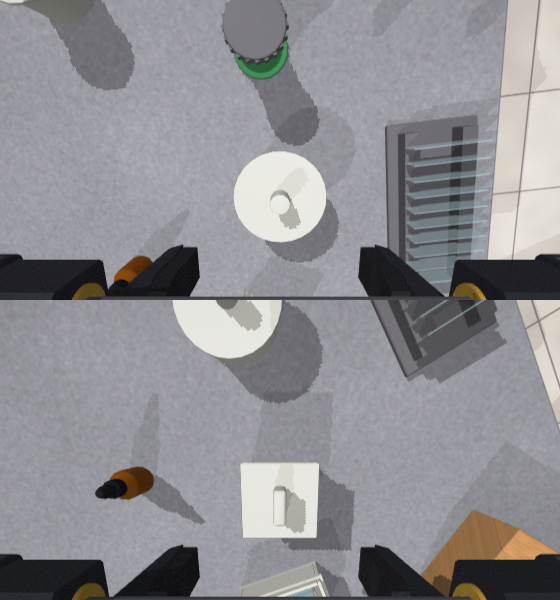

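Both lids are flat and centred: big at (280,197), square at (280,500) in the composite. Last, the trough lid.

```bash
python3 -c "
from pp import *
run((619.4,243.3),(542.5,-382.3),.054,142.4,169.7)
c=viewer.capture('wrist');cv2.imwrite('pics/w4.png',c['frame'])
arm.goto_joints([-95,0,100,0,75,0]);arm.dwell(.3)
import pickle
c=viewer.capture('top');cv2.imwrite('pics/t4.png',c['frame']);pickle.dump(c,open('top4.pkl','wb'))
c=viewer.capture('scene');cv2.imwrite('pics/s4.png',cv2.resize(c['frame'][100:320,120:420],None,fx=2.5,fy=2.5))
print(arm.read_state()['t'])
from h import *
c=pickle.load(open('top4.pkl','rb'));m=whitemask(c['frame'])
cs,_=cv2.findContours(m,cv2.RETR_EXTERNAL,cv2.CHAIN_APPROX_NONE)
R=dict(trough=(542.5,-382.3),square=(609.5,-255.9),big=(663.9,-80),small=(468.4,149.4))
for n,g in R.items():
    z=Z[n]+.005;p=proj((c['camera_matrix'],c['R'],c['t']),[g[0]/1e3,g[1]/1e3,z])
    k=max((k for k in cs),key=lambda k:cv2.pointPolygonTest(k,(float(p[0]),float(p[1])),True))
    w=ray(c['camera_matrix'],c['R'],c['t'],k[:,0],z).astype(np.float32)*1000
    (x,y),s,a=cv2.minAreaRect(w);print(n,g,round(x,1),round(y,1),np.round(s),round(a,1))
"
```

```text
hit False
down 49.4 [0.6196 0.2434 0.0166] F [ 0.2 -0.1  0.5] w 0.0881
closed 50.8 [0.6195 0.2433 0.0165] F [-0.   1.7 -0.1] w 0.0118
lifted 52.7 [0.6185 0.243  0.1985] F [-0.4 -0.1 -1.5] w 0.0119
above 56.0 [ 0.5434 -0.383   0.0952] F [-0.8 -0.5 -0.7] w 0.0118
contact True
seated 57.4 [ 0.5425 -0.3823  0.0635] F [ 0.3 -0.1  4.4] w 0.0117
open 58.6 [ 0.5414 -0.3815  0.062 ] F [-0.3 -0.7  0.6] w 0.0884
62.4833
trough (542.5, -382.3) 541.5 -375.0 [ 91. 119.] 79.4
square (609.5, -255.9) 603.5 -251.6 [81. 92.] 59.0
big (663.9, -80) 661.3 -78.9 [100.  98.] 0.2
small (468.4, 149.4) 467.1 149.7 [68. 67.] 27.1
```

View pics/w4.png

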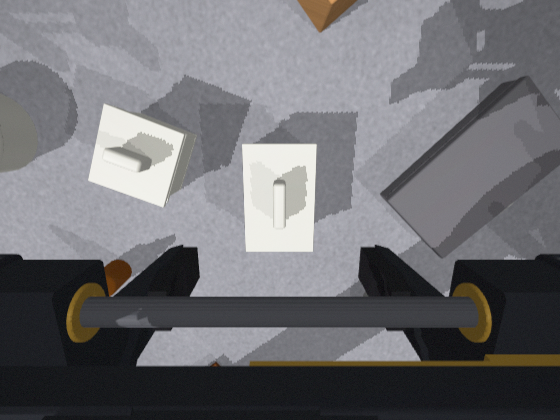

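View pics/t4.png

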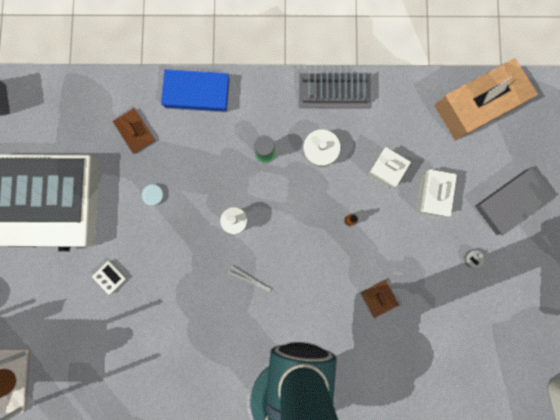

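View pics/s4.png

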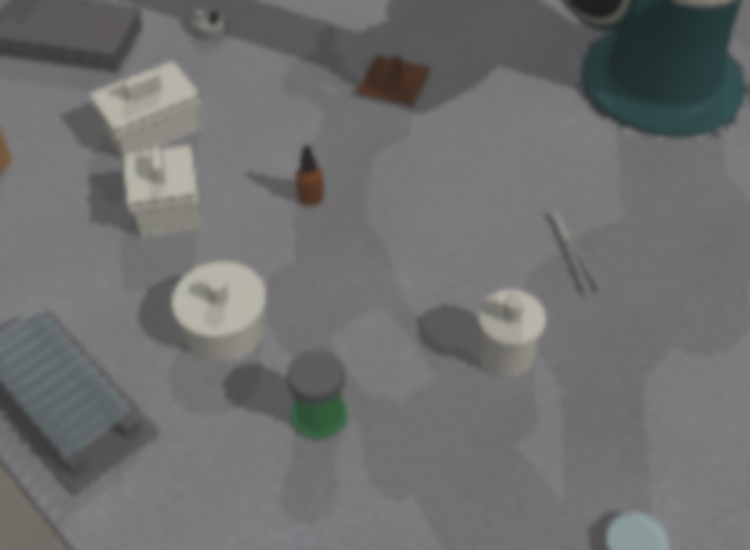

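All four lids sit flat on their dishes. The residual offsets in the top view come from visible walls in the contours, the same as before placing. The arm is clear, so I'm handing in.

```bash
python3 -c "
from station import arm
print(arm.read_state()['contact_force'].round(2));arm.job_done()"
```

```text
[0.57 0.68 0.08]
the job is handed in; nothing more can be done
```

All four lids are on their own dishes, and I handed the job in at about 63 s of the 120 s allowed. I found every part with the top camera, refined the positions with the wrist camera, then lowered each lid slowly until it touched the rim before letting go.

**Seating:** each lid made contact within about 0.1 mm of the expected height, at 4–5 N. The last wrist, top and scene pictures show all four level and centred. The rectangular and square lids are in line with their dishes.

**Left alone:** in the last pictures the screw-capped jar, the dropper bottle and the brown look-alikes stand where they were, by eye. The arm was clear of everything at hand-in.

**Check that disagreed:** the final top-camera contours put the square jar and trough about 7 mm from the positions I placed to, and the large round dish about 3 mm. Those contours also take in the visible dish walls (for example 91 x 119 mm for a 72 x 112 mm lid), and the top view before placing was off in the same way. So I put this down to the view and not to misplaced lids, but I did not measure the final centring separately.

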